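# Unscrew the candy jar lid and hold it over the mouth

## Task

Open the taller of the two square glass jars in the wooden counter rack: grip its ribbed screw lid, unscrew it anticlockwise and stop turning as soon as the threads let go (it takes less than a quarter turn), while the jar stays seated in its pocket, which braces it. Then lift the lid straight up and finish still holding it level, a couple of centimetres clear above the mouth of its jar: do not let go or set it down. Leave the shorter jar, pen cup and carton where they are.

Things in the scene. Friction and masses are not known exactly. Their poses are not given: they have to be found in the camera images.
- lid_center (a point): Centre (half-way up) of the screw lid on the taller jar: a plain metal cap 60 mm across (62 over its fine ribs), 26 mm tall, closed on top, open below, about 90 g. Its z is the lid's axis, up; x turns with the lid. Screwed down it is 9 mm below jar_mouth; the lid's top is then 144 mm above the counter.
- lid: The same lid; origin at the centre of its lower edge, axes as lid_center. Unscrews anticlockwise seen from above. Fully tight when its x is along jar_mouth's x; starts 1-17 degrees anticlockwise of that, threads let go at 57 and a stop comes at 104: a turn of 60-80 degrees always frees it. It rises 2 mm on the threads; friction up to 0.6 N m.
- seal (a joint): Springy rubber seal plate, 40 mm across, in the jar's mouth: metres it has risen, about 0 with the lid tight, 0.005 when free (then 6 mm above jar_mouth). It pushes the lid up with 7 to 11 N while screwed on, and by about 3 mm when the threads let go, unless the lid is held down.
- jar_mouth (a point): Centre of the rim of the taller jar's round neck, 134 mm above the jar's underside, 140 above the counter; z up, x and y parallel to the jar's sides. Neck 46 mm across (53 over the thread lugs). The jar's square shoulder lies 42 mm below it, 20 mm below the lower edge of the screwed-down lid.
- jar: The taller jar: loose, clear glass with sweets inside, 80 x 80 mm square, 92 mm tall to its shoulder, 0.55 to 0.9 kg. Origin at the centre of its underside. It stands in either pocket of the rack, about 1.5 mm free on each side; the pocket keeps it from turning but not from being lifted.
- caddy: Wooden rack fixed to the counter, 99 x 209 mm, 46 mm tall, with two square pockets 83 mm wide whose centres lie 55 mm either side of its centre along its y axis; pocket floor 6 mm above the counter. Origin at the centre of its underside.
- short_jar_center (a point): Centre of the shorter square glass jar (80 x 80 mm, 80 mm tall with its narrow 42 mm lid) in the other pocket of the rack. Leave alone.
- pen_cup: White cup of pens, 84 mm across, 140 mm tall with the pens; origin at the centre of its underside. Leave alone.
- carton: Cardboard carton 200 x 200 mm, 90 mm tall; origin at the centre of its underside. Leave alone.
Not all that is in view belongs to the job. What is shaped like the jar but purple is not meant. Of the things shaped like the lid, the aluminium one is meant.

How it is judged (in metres and radians):
On the way:
1. the gripped lid is turned until its threads let go, still on the jar (angle between the x axis of lid_center and the x axis of jar_mouth, either way round above 0.85 rad and z of lid in the frame of jar_mouth below -0.01 m and contact force between the fingers and lid above 1 N), for 0.1 s.
At the end, for the whole second after the job is handed in: Fingers hold the lid (over 1 N), still, level within 0.2 rad, lower edge 8-50 mm above the jar rim, axes within 15 mm, not touching the jar; lid and jar x axes 46-134 degrees apart (not turned on far past release); jar upright and down in its pocket (within 4 mm) (contact force between the fingers and lid above 1 N and contact force between lid and jar below 0.2 N and z of lid in the frame of jar_mouth between 0.008 and 0.05 m and horizontal distance between lid and jar_mouth below 0.015 m and angle between lid_center's own z axis and vertical below 0.2 rad and angle between the x axis of lid_center and the x axis of jar_mouth, either way round above 0.8 rad and linear speed of lid below 0.03 m/s and z of jar in the frame of caddy below 0.01 m and angle between jar_mouth's own z axis and vertical below 0.06 rad); the arm keeps its last pose, push and grip.
It fails at once if the jar is pulled up in its pocket (by more than 12 mm) (z of jar in the frame of caddy above 0.018 m).
It fails at once if the shorter jar is moved (more than 20 mm) (distance of short_jar_center from where it was at the start of the episode above 0.02 m).
It fails at once if the pen cup or carton is moved (more than 30 mm) (distance of any of pen_cup, carton from where it was at the start of the episode above 0.03 m).
It also fails if it takes over 32 s, if anything falls off the work surface, if the arm or the gripper's body presses on something with over 40 N, if the wrist force passes 120 N, or if a joint passes its speed limit or range.

## Robot

A 6-joint arm with a two-finger parallel gripper is mounted at the origin on the work surface. World frame = base frame: x ahead of the robot, y to its left, z up, the work surface at z = 0. Lengths are in mm, angles in rad, forces in N, time in s.
With the tool pointing down it reaches from about 350 to 1000 mm from the base axis. Payload 7.1 kg.
Tool frame: the origin (TCP) lies between the finger pads; the fingertips stand 19 mm ahead of it and the grasp point (between the pads) is the TCP; z points along the fingers, y is the line along which they close (so a half turn about z gives the same grasp; the last joint's range is limited). The gripper opens to 85 mm and grips with 20 to 120 N. Pads are 22 mm wide; open, the fingers measure 114 mm over their backs; the gripper's body (76 mm by 85 mm) begins 54 mm behind the grasp point. The pads swing forward as they close: fully open they stand 13 mm farther back than shut.
Start: joints at [1.235, 0.423, 1.63, -0, 1.089, -0.019], TCP at [194.673, 593.892, 250.319] pointing down, gripper open.
Joint ranges: [-3, 3], [-0.9, 2.11], [0.09, 2.58], [-1.31, 4.45], [0.11, 2.69], [-2.54, 2.54]. Speed limits (rad/s): [2.39, 2.39, 3.01, 3.14, 3.14, 3.14].

## Interface

Orientations are given as a unit quaternion [x, y, z, w].
In Python, from workcell import robot, viewer, order gives the robot as it stands.
- The arm moves only by the tool move_arm, never from a script. Its argument "moves" is a list of rows, each a list of 3 entries, a list of its own where there are three numbers: the turn, a rotation vector about the tool's x, y, z in degrees, then the shift along the tool's x, y, z in mm, then the closure in counts, from 0 (fully open) to 255 (shut). In form: [[[rx, ry, rz], [x, y, z], grip], ...]. A call has 1 to 20 rows; each row is the pose to reach, as a shift and turn from the pose commanded when the call began, along the tool's axes at that moment; what a row does not reach only later rows make up. A row lasts 1/12 s, in which the tool goes at most 41.7 mm and 7.16 degrees, less where a joint would pass 70% of its speed; a pose out of reach is approached as far as the arm can. A call with a gripper value outside its range is refused whole. The fingers move at their own pace and stop on an object; "squeeze" is the grip in N (left out, the last holds). Time passes only in rows, so rows that repeat a pose let the fingers close. It gives the time, the measured TCP pose, the force, the opening and the grip force at its end, in the units of the state.
- robot.get_state(): the state, without advancing time (a new reading comes with each control period).
- viewer.capture(name): name is "scene" or "top" or "wrist"; returns (picture, depth): 384x512x3 uint8, blue, green, red; 384x512 float32, mm along the optical axis (not along the pixel's ray), 0 where there is no reading.
- viewer.camera_model(name): a dict with "fov_y" (degrees; the focal length in pixels is half the picture's height over the tangent of half this angle, whatever the lens; pixels are square), "cx", "cy" (the principal point, pixels), "dist_coeffs" ([k1, k2, p1, p2, k3] as OpenCV has them; the pictures are not rectified), "R" (3x3) and "t" (3): a world point X has camera coordinates R X + t; the wrist camera has in their place "mount" (4x4, takes a point from camera to tool coordinates, whose origin is the TCP and whose axes are the flange's). Camera axes: x right, y down, z forward; pixel columns grow to the right and rows downward; lengths in mm; the calibration is good to about 2 mm. A picture is of the moment at which its call begins: read the wrist's pose just before it. camera_model takes no time and is no camera call.
- order.close_job(): hands the job in; it is judged then, once.
Trained networks look in the newest picture that a camera, given by its name, has taken for a name from the list of things; names that differ only in an ending like _2 or _b are one class to them, and where a whole thing is asked for, a point or a joint stands for the part that bears it (a point fixed in the world has none). Each returns a list of dicts, best first, with "confidence" (0 to 1); they miss things now and then, are a little off and sometimes report something else, mostly with a low value. They report only what shows in the picture. A call takes as long as a camera call. They do not tell look-alikes from the thing itself.
- viewer.masks_of(camera, name): "mask" (384x512 bool, what is visible of it) and "point" ([column, row] in pixels, amid what is visible of it).
- viewer.pinpoint(camera, name): "point" ([column, row] in pixels: a listed point, or the origin of a listed thing).
The state is a dict: "time_s": time; "joint_positions": joint angles; "qd": joint speeds; "effort": joint torques, N m; "tcp_pos": TCP position; "orientation": TCP orientation; "force": force on the tool from outside, world axes, zero at the start; "torque": the same for the moment, N m; "grip_width": finger opening in mm; "grip_force": force on a finger pad.
Only numpy, scipy, OpenCV 4.12 (cv2) and the standard library are available. Lean on these libraries where they do the work, as an engineer would, in place of code of your own. Each camera call takes 0.05 s, during which the arm holds its last target. There are 200 camera calls.

## Working session

There is one attempt and no reset: what is moved stays moved. The work goes in short steps, Python scripts to look and compute and a tool call to move; the robot and the scene stay as the last step left them, time stands still between calls to the robot, and variables do not carry over. Pictures are saved under pics/ and viewed, at most 10 in all, crops included, and the job is handed in when it is done.

Besides the shell and the picture viewer there is one more tool, called after "Request:" as name(argument=value, ...) on one line, values as JSON. move_arm: Moves the arm, as the interface text tells. Its arguments: {"type":"object","properties":{"moves":{"type":"array"},"squeeze":{"type":"number"}},"required":["moves"]}

```bash
mkdir -p pics; cat > h.py <<'E'
import numpy as np, cv2
from workcell import robot, viewer, order
from scipy.spatial.transform import Rotation as Ro
def K(m):
    f=192/np.tan(np.radians(m["fov_y"]/2)); return np.array([[f,0,m["cx"]],[0,f,m["cy"]],[0,0,1.]])
def ext(name,s=None):
    m=viewer.camera_model(name)
    if name!="wrist":
        R=np.array(m["R"]);t=np.array(m["t"]); return m,R.T,-R.T@t
    M=np.array(m["mount"]); s=s or robot.get_state(); T=Ro.from_quat(s["orientation"]).as_matrix()
    return m,T@M[:3,:3],T@M[:3,3]+np.array(s["tcp_pos"])
def ray(name,px,s=None):
    m,R,c=ext(name,s)
    u=cv2.undistortPoints(np.array(px,float).reshape(-1,1,2),K(m),np.array(m["dist_coeffs"])).reshape(-1,2)
    return c,np.c_[u,np.ones(len(u))]@R.T
def atz(name,px,z,s=None):
    c,d=ray(name,px,s); return c+d*((z-c[2])/d[:,2])[:,None]
def cloud(name,depth,mask,s=None):
    v,u=np.nonzero(mask&(depth>0)); c,d=ray(name,np.c_[u,v],s); return c+d*depth[v,u][:,None]
E
python3 - <<'E'
from h import *
ims=[]
for n in ("scene","top"):
    p,d=viewer.capture(n); cv2.imwrite(f"pics/{n}.png",p); np.save(n+".npy",d)
    for k in ("lid_center","jar","caddy","short_jar_center"):
        for r in viewer.masks_of(n,k)[:4]:
            c=cloud(n,d,r["mask"]); print(n,k,round(r["confidence"],2),np.round(r["point"]),r["mask"].sum(),np.round(np.median(c,0)) if len(c) else None, np.round(np.percentile(c[:,2],95)) if len(c) else None)
    for k in ("lid_center","jar_mouth","caddy"):
        for r in viewer.pinpoint(n,k)[:4]: print(n,k,'pin',round(r["confidence"],2),np.round(r["point"],1),np.round(atz(n,r["point"],dict(lid_center=131,jar_mouth=140,caddy=0)[k])))
print(robot.get_state())
E
```

```text
scene lid_center 0.67 [225. 237.] 246 [ 671. -137.   26.] 31.0
scene lid_center 0.54 [234. 188.] 302 [ 542. -109.  145.] 149.0
scene jar 0.78 [194. 219.] 873 [ 632. -251.   91.] 137.0
scene jar 0.66 [234. 202.] 409 [ 566. -100.   94.] 106.0
scene jar 0.57 [218. 159.] 732 [ 385. -212.   91.] 137.0
scene caddy 0.58 [249. 211.] 754 [551. -60.  41.] 50.0
scene short_jar_center 0.63 [264. 197.] 521 [513.  -5.  69.] 88.0
scene lid_center pin 0.57 [232.2 189.7] [[ 537. -117.  131.]]
scene lid_center pin 0.53 [225.  237.2] [[ 719. -114.  131.]]
scene lid_center pin 0.41 [232.8 194.7] [[ 557. -113.  131.]]
scene jar_mouth pin 0.8 [213.1 145.6] [[ 355. -213.  140.]]
scene jar_mouth pin 0.75 [230.6 190.7] [[ 548. -121.  140.]]
scene jar_mouth pin 0.48 [379.1 200.2] [[542. 370. 140.]]
scene caddy pin 0.69 [250.3 207.4] [[517. -64.   0.]]
top lid_center 0.92 [289. 177.] 419 [ 532. -112.  144.] 147.0
top lid_center 0.58 [299. 144.] 333 [ 660. -140.   25.] 29.0
top jar 0.81 [289. 186.] 519 [508. -97.  96.] 103.0
top jar 0.71 [338. 156.] 1072 [ 594. -252.   93.] 136.0
top jar 0.68 [333. 246.] 1011 [
[... 543 characters left out ...]
]
{'time_s': 0.8, 'joint_positions': array([ 1.23501387e+00,  4.23053554e-01,  1.62987300e+00,  3.56668540e-05,
        1.08857481e+00, -1.89828691e-02]), 'qd': array([-0.00014551,  0.00051428, -0.00130729, -0.00122367,  0.00105176,
        0.00138174]), 'effort': array([ 2.89375232e-03, -5.57290077e+01, -2.82129461e+01,  2.07050703e-04,
        7.00149649e-04, -7.12189689e-06]), 'tcp_pos': array([194.66449489, 593.92158685, 250.35871596]), 'orientation': array([ 1.57746404e-01,  9.87479655e-01,  4.77169157e-05, -7.49801888e-06]), 'force': array([-0.09649196,  0.50420449,  0.4975694 ]), 'torque': array([0.01125247, 0.00149808, 0.01526674]), 'grip_force': 0.0, 'grip_width': 85.38748446816231}
```

View pics/scene.png

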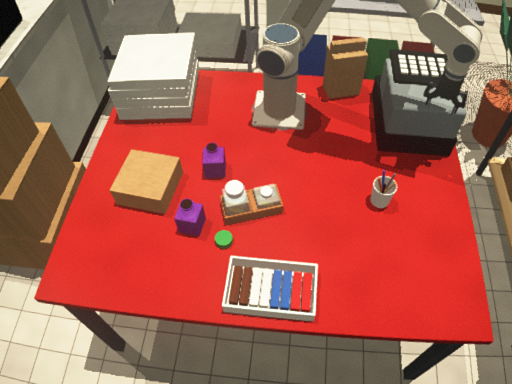

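View pics/top.png

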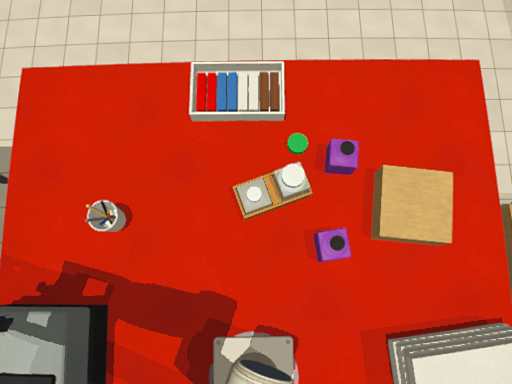

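Scene: the jar with the aluminium (white-grey) lid stands in the rack, at top (290,176) and scene (234,188). Look-alikes are the green lid, top (298,143), the purple jars with dark mouths, top (343,150) and (335,243), and the shorter jar's narrow lid, top (254,194). I choose the lid at top (290,176), near world (533,-111), and check it in a close crop.

```bash
python3 - <<'E'
from h import *
p=cv2.imread("pics/top.png")[135:225,220:370]; cv2.imwrite("pics/crop.png",cv2.resize(p,None,fx=5,fy=5,interpolation=cv2.INTER_CUBIC))
print(np.round(viewer.camera_model("wrist")["mount"],3),viewer.camera_model("wrist")["fov_y"])
s=robot.get_state(); T=Ro.from_quat(s["orientation"]).as_matrix()
print(T.T@(np.array([533,-111,250])-s["tcp_pos"]))
E
```

```text
[[ 1.00000e-03 -9.51000e-01 -3.10000e-01  8.16910e+01]
 [ 1.00000e+00  1.00000e-03 -0.00000e+00 -3.30000e-01]
 [ 1.00000e-03 -3.10000e-01  9.51000e-01 -1.23091e+02]
 [ 0.00000e+00  0.00000e+00  0.00000e+00  1.00000e+00]] 64.15326873244528
[-5.41110477e+02 -5.64433214e+02  2.90700588e-01]
```

View pics/crop.png

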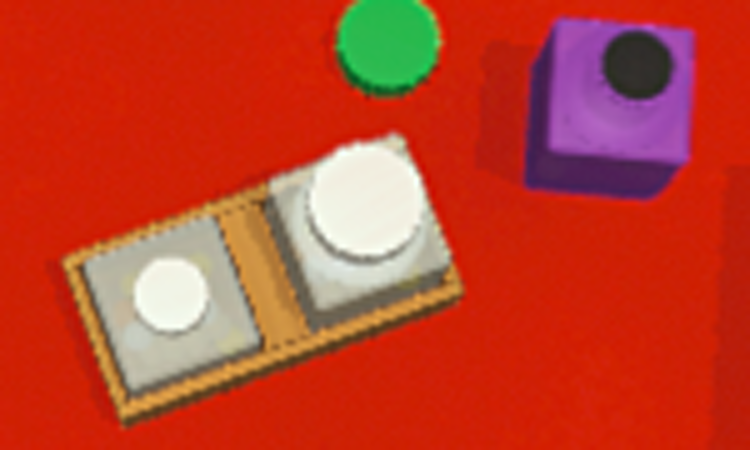

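The crop confirms it: the clear jar with the wide metal lid, crop (368,200), is in the right-hand pocket. I'm going above it.

Request:
move_arm(moves=[[[0,0,4],[-27,-28,0],0],[[0,0,8],[-54,-56,0],0],[[0,0,12],[-81,-84,0],0],[[0,0,16],[-108,-112,0],0],[[0,0,20],[-135,-140,0],0],[[0,0,25],[-162,-168,0],0],[[0,0,30],[-189,-196,0],0],[[0,0,35],[-216,-224,0],0],[[0,0,40],[-243,-252,0],0],[[0,0,45],[-270,-280,0],0],[[0,0,50],[-297,-308,0],0],[[0,0,55],[-324,-336,0],0],[[0,0,60],[-351,-364,0],0],[[0,0,65],[-378,-392,0],0],[[0,0,70],[-405,-420,0],0],[[0,0,75],[-432,-450,0],0],[[0,0,79],[-460,-480,0],0],[[0,0,82],[-488,-509,0],0],[[0,0,82],[-515,-537,0],0],[[0,0,82],[-541,-564,0],0]])

```text
time_s: 2.47
tcp_pos: [533.7, -112.9, 250.5]
orientation: [0.767, 0.641, 0.0, 0.0]
force: [-0.3, -0.1, 0.0]
grip_width: 85.4
grip_force: 0.0
```

```bash
cat > look.py <<'E'
from h import *
import sys
s=robot.get_state(); p,d=viewer.capture("wrist"); cv2.imwrite(f"pics/{sys.argv[1]}.png",p)
print(s["time_s"],np.round(s["tcp_pos"],1),np.round(s["joint_positions"],2),np.round(s["force"],1),s["grip_width"],s["grip_force"])
T=Ro.from_quat(s["orientation"]).as_matrix(); print(np.round(T,3))
for r in viewer.masks_of("wrist","lid_center")[:3]:
    c=cloud("wrist",d,r["mask"],s)
    if len(c)<20: continue
    zt=np.percentile(c[:,2],90); top=c[abs(c[:,2]-zt)<5]; (x,y),rad=cv2.minEnclosingCircle(np.float32(top[:,:2]))
    print(round(r["confidence"],2),np.round(r["point"]),"ztop",round(zt,1),"median",np.round(np.median(top,0),1),"circ",x,y,rad,"tool",np.round(T.T@(np.median(top,0)-s["tcp_pos"]),1))
for r in viewer.pinpoint("wrist","lid_center")[:3]: print("pin",round(r["confidence"],2),r["point"],atz("wrist",r["point"],131,s))
E
python3 look.py w1
```

```text
2.4667 [ 533.7 -112.9  250.5] [-0.23  0.31  1.81 -0.    1.03 -0.05] [-0.3 -0.1  0. ] 85.44581987775813 0.0
[[ 0.177  0.984  0.001]
 [ 0.984 -0.177 -0.   ]
 [-0.     0.001 -1.   ]]
0.87 [255. 194.] ztop 145.1 median [ 532.5 -111.1  144.2] circ 532.2578735351562 -113.08033752441406 30.845914840698242 tool [  1.5  -1.5 106.3]
0.56 [362. 168.] ztop 26.2 median [ 659.1 -138.5   25.3] circ 659.4960327148438 -139.5972900390625 31.030506134033203 tool [ -3.  127.9 225.3]
pin 0.83 [255.3, 195.4] [[ 532.82329105 -114.1542263   131.        ]]
pin 0.56 [362.8, 167.4] [[ 622.46223783 -105.95913904  131.        ]]
```

View pics/w1.png

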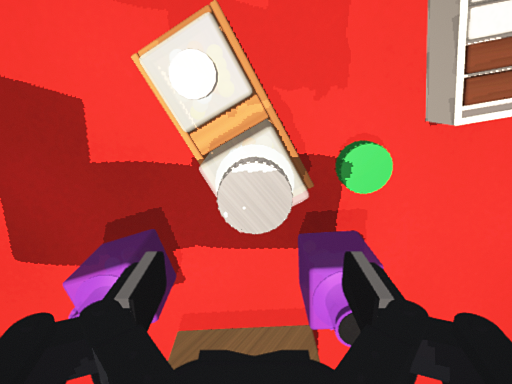

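The wrist view shows the lid at (255,194), its top at z 144 and radius 31, with the fingers straddling it and the path clear. I descend to z≈126 and close.

Request:
move_arm(moves=[[[0,0,0],[0,-1,25],0],[[0,0,0],[0,-1,50],0],[[0,0,0],[0,-1,75],0],[[0,0,0],[0,-1,95],0],[[0,0,0],[0,-1,110],0],[[0,0,0],[0,-1,120],0],[[0,0,0],[0,-1,125],0],[[0,0,0],[0,-1,125],0],[[0,0,0],[0,-1,125],255],[[0,0,0],[0,-1,125],255],[[0,0,0],[0,-1,125],255],[[0,0,0],[0,-1,125],255],[[0,0,0],[0,-1,125],255],[[0,0,0],[0,-1,125],255],[[0,0,0],[0,-1,125],255],[[0,0,0],[0,-1,125],255]], squeeze=70)

```text
time_s: 3.95
tcp_pos: [534.0, -110.7, 126.8]
orientation: [0.767, 0.642, 0.001, 0.002]
force: [3.7, 0.4, 6.3]
grip_width: 58.1
grip_force: 74.6
```

```bash
python3 look.py w2
```

```text
3.95 [ 534.  -110.7  126.8] [-0.23  0.48  1.89  0.    0.77 -0.05] [3.7 0.4 6.3] 58.13133341196046 74.64140607509762
[[ 0.176  0.984  0.004]
 [ 0.984 -0.176 -0.001]
 [-0.     0.004 -1.   ]]
0.93 [416. 205.] ztop 26.0 median [ 659.  -137.4   25.2] circ 659.6871948242188 -139.2700653076172 30.731502532958984 tool [ -4.1 127.3 102.1]
0.85 [253. 290.] ztop 144.9 median [ 532.4 -108.7  144.2] circ 531.5155639648438 -112.40642547607422 30.553537368774414 tool [  1.7  -1.8 -17.5]
pin 0.82 [253.2, 287.8] [[ 531.11770014 -114.41042302  131.        ]]
pin 0.63 [412.2, 205.9] [[602.48978871 -87.01820261 131.        ]]
```

View pics/w2.png

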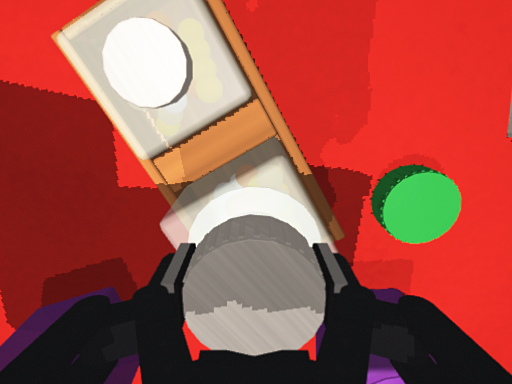

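The fingers hold the lid at about 58 mm and 75 N, with lid pixel (253,290), and the green lid and purple jars are clear. I now unscrew it, following the 2 mm rise.

Request:
move_arm(moves=[[[0,0,-3],[0,0,0],255],[[0,0,-6],[0,0,-0.2],255],[[0,0,-9],[0,0,-0.3],255],[[0,0,-12],[0,0,-0.4],255],[[0,0,-16],[0,0,-0.6],255],[[0,0,-20],[0,0,-0.7],255],[[0,0,-24],[0,0,-0.9],255],[[0,0,-28],[0,0,-1],255],[[0,0,-32],[0,0,-1.2],255],[[0,0,-36],[0,0,-1.3],255],[[0,0,-40],[0,0,-1.5],255],[[0,0,-43],[0,0,-1.6],255],[[0,0,-46],[0,0,-1.7],255],[[0,0,-49],[0,0,-1.8],255],[[0,0,-52],[0,0,-1.9],255],[[0,0,-55],[0,0,-2],255],[[0,0,-58],[0,0,-2],255],[[0,0,-61],[0,0,-2],255],[[0,0,-64],[0,0,-2],255],[[0,0,-64],[0,0,-2],255]])

```text
time_s: 5.77
tcp_pos: [532.0, -110.9, 128.0]
orientation: [0.309, 0.951, -0.0, 0.0]
force: [0.5, -1.3, 5.6]
grip_width: 58.1
grip_force: 74.8
```

```bash
python3 look.py w3; python3 -c "
from h import *
print(robot.get_state()['torque'])"
```

```text
5.7667 [ 532.  -110.9  128. ] [-0.23  0.48  1.89 -0.    0.77 -1.17] [ 0.5 -1.3  5.6] 58.05847807599792 74.79054124094546
[[-0.809  0.588  0.   ]
 [ 0.588  0.809 -0.001]
 [-0.001 -0.    -1.   ]]
0.88 [252. 287.] ztop 146.0 median [ 528.5 -109.2  145.3] circ 531.7432250976562 -111.26173400878906 30.730859756469727 tool [  3.8  -0.7 -17.3]
0.55 [316. 341.] ztop 26.1 median [ 671.8 -146.2   25.3] circ 670.206298828125 -143.21682739257812 18.405553817749023 tool [-133.9   53.6  102.8]
pin 0.65 [253.0, 284.4] [[ 532.240935   -112.56503561  131.        ]]
pin 0.59 [308.2, 319.8] [[ 563.240045   -102.77629159  131.        ]]
[-0.39823972 -0.01060097  0.03822921]
```

View pics/w3.png

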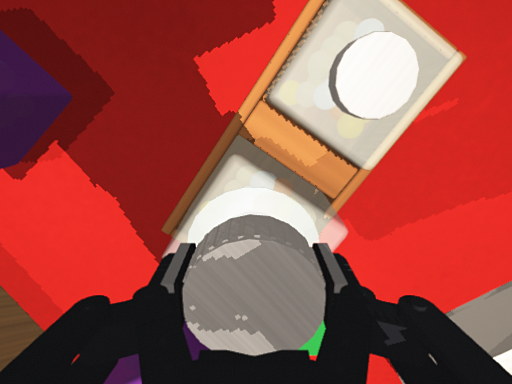

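The rack turned 64° in the view and the lid stayed between the pads. I check from the brushed grain that the lid turned with the gripper.

```bash
python3 - <<'E'
import cv2,numpy as np
for n in ("w2","w3"):
    g=cv2.imread(f"pics/{n}.png",0).astype(np.float32)
    for (r0,r1,c0,c1) in ((258,296,205,300),(325,345,215,290)):
        q=g[r0:r1,c0:c1]; gx=cv2.Sobel(q,5,1,0);gy=cv2.Sobel(q,5,0,1); w=(np.hypot(gx,gy)<60)
        gx,gy=gx[w],gy[w]; print(n,r0,np.degrees(.5*np.arctan2(2*(gx*gy).sum(),(gx**2-gy**2).sum())),len(gx), np.hypot(((gx**2-gy**2).sum()),2*(gx*gy).sum())/(gx**2+gy**2).sum())
E
```

```text
w2 258 -42.669453 3610 0.8138963
w2 325 -44.0498 1500 0.86072266
w3 258 -43.073864 3573 0.72069
w3 325 -48.1205 1337 0.4889732
```

The grain angle is the same in the gripper view before and after (-43°), so the lid turned the full 64° without slipping. I lift a little and check.

Request:
move_arm(moves=[[[0,0,0],[0,0,-2],255],[[0,0,0],[0,0,-4],255],[[0,0,0],[0,0,-6],255],[[0,0,0],[0,0,-7],255],[[0,0,0],[0,0,-7],255],[[0,0,0],[0,0,-7],255]])

```text
time_s: 6.42
tcp_pos: [531.9, -110.5, 134.3]
orientation: [0.31, 0.951, -0.0, -0.0]
force: [-0.1, -3.6, -0.5]
grip_width: 58.0
grip_force: 75.1
```

```bash
python3 - <<'E'
from h import *
print(robot.get_state()["torque"])
for n in ("top","scene"):
    p,d=viewer.capture(n); cv2.imwrite(f"pics/{n}2.png",p); d0=np.load(n+".npy")
    for k in ("lid_center","jar"):
        for r in viewer.masks_of(n,k)[:3]:
            c=cloud(n,d,r["mask"]); print(n,k,r["confidence"],r["point"],np.round(np.median(c,0),1),np.round(np.percentile(c[:,2],[50,90]),1))
s=robot.get_state(); p,d=viewer.capture("wrist")
for r in viewer.masks_of("wrist","jar")[:3]:
    c=cloud("wrist",d,r["mask"],s); print("wrist jar",r["confidence"],r["point"],np.round(np.median(c,0),1),np.histogram(c[:,2],bins=range(20,160,10)))
E
```

```text
[-0.50841483 -0.02882545 -0.02881975]
top jar 0.95 [348.2, 154.0] [ 592.  -267.2   97.4] [ 97.4 135.7]
scene lid_center 0.83 [223.6, 236.7] [ 669.1 -136.5   26. ] [26.  29.8]
scene lid_center 0.43 [231.2, 191.4] [ 552.  -116.6  151.6] [151.6 155.4]
scene jar 0.94 [190.6, 218.3] [ 631.7 -249.8   89.9] [ 89.9 134.2]
scene jar 0.93 [231.8, 202.0] [ 564.4 -107.7   94.9] [ 94.9 105.9]
scene jar 0.66 [211.7, 160.9] [ 385.3 -224.5   93.2] [ 93.2 136.1]
wrist jar 0.77 [131.6, 364.9] [ 568.5 -247.3   75.7] (array([  0,   0, 158, 169, 135, 247, 352,  71,   0,   0,   0,   0,   0]), array([ 20,  30,  40,  50,  60,  70,  80,  90, 100, 110, 120, 130, 140,
       150]))
wrist jar 0.64 [252.1, 200.5] [507.  -88.6  97.4] (array([  31,  161,  234,  275,  318,  357,  425, 4806, 2528,    0,    2,
          0,    0]), array([ 20,  30,  40,  50,  60,  70,  80,  90, 100, 110, 120, 130, 140,
       150]))
wrist jar 0.63 [20.8, 98.3] [ 387.5 -182.5   34.3] (array([1061, 1023,  919,  785,  587,  237,    0,    0,    0,    0,    0,
          0,    0]), array([ 20,  30,  40,  50,  60,  70,  80,  90, 100, 110, 120, 130, 140,
       150]))
```

The vertical force is about the lid's weight alone and the jar's shoulder is still at z≈97, so the lid is free. I lift the rest.

Request:
move_arm(moves=[[[0,0,0],[0,0,-3],255],[[0,0,0],[0,0,-6],255],[[0,0,0],[0,0,-10],255],[[0,0,0],[0,0,-14],255],[[0,0,0],[0,0,-18],255],[[0,0,0],[0,0,-22],255],[[0,0,0],[0,0,-26],255],[[0,0,0],[0,0,-30],255],[[0,0,0],[0,0,-34],255],[[0,0,0],[0,0,-37],255],[[0,0,0],[0,0,-38],255],[[0,0,0],[0,0,-38],255],[[0,0,0],[0,0,-38],255],[[0,0,0],[0,0,-38],255]])

```text
time_s: 7.98
tcp_pos: [531.9, -110.4, 172.1]
orientation: [0.31, 0.951, -0.0, -0.0]
force: [0.4, 0.6, -1.4]
grip_width: 57.8
grip_force: 75.1
```

```bash
python3 look.py w4; python3 - <<'E'
from h import *
s=robot.get_state(); p,d=viewer.capture("wrist")
for k in ("jar","short_jar_center"):
  for r in viewer.masks_of("wrist",k)[:3]:
    c=cloud("wrist",d,r["mask"],s); print("wrist",k,r["confidence"],r["point"],np.round(np.median(c,0),1),np.percentile(c[:,2],[50,75,90]))
p,d=viewer.capture("scene"); cv2.imwrite("pics/end.png",cv2.resize(p[150:240,180:300],None,fx=5,fy=5))
E
```

```text
7.9833 [ 531.9 -110.4  172.1] [-0.23  0.41  1.87  0.    0.86 -1.17] [ 0.4  0.6 -1.4] 57.818414610885284 75.13162862509489
[[-0.807  0.59  -0.   ]
 [ 0.59   0.807  0.   ]
 [ 0.    -0.    -1.   ]]
0.84 [254. 289.] ztop 190.1 median [ 528.4 -108.8  189.4] circ 532.1019287109375 -111.49910736083984 31.056941986083984 tool [  3.7  -0.8 -17.3]
pin 0.71 [253.2, 284.2] [[ 556.58985735 -129.90722652  131.        ]]
wrist jar 0.66 [31.7, 96.2] [ 384.  -184.5   56.5] [56.53365313 79.37042201 90.56815641]
wrist jar 0.62 [130.6, 363.0] [ 584.  -266.9   92.9] [ 92.86537832  96.07909935 104.54074527]
wrist jar 0.55 [251.3, 195.4] [511.  -93.1  98.7] [ 98.72278859 102.69496015 127.16874048]
wrist short_jar_center 0.83 [337.9, 78.0] [491.1 -10.9  67.6] [67.5967708  82.72192287 85.5432807 ]
```

View pics/end.png

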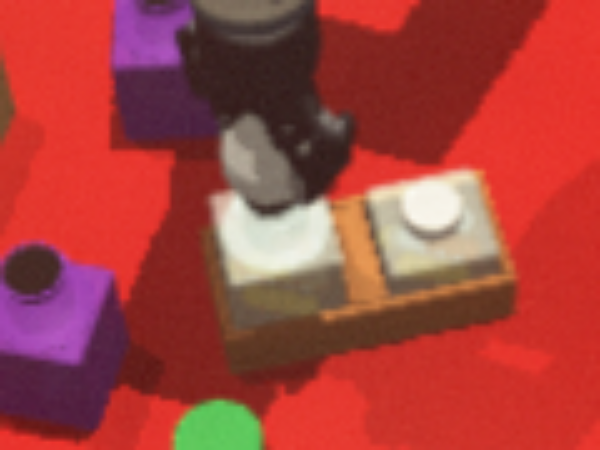

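View pics/w4.png

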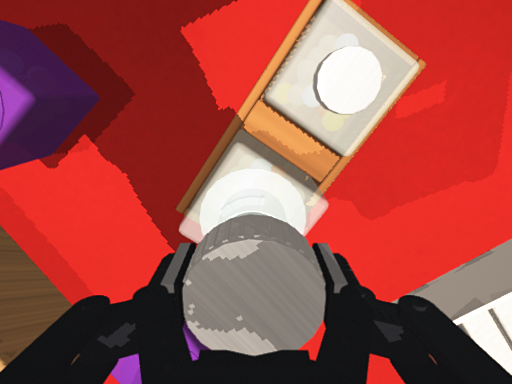

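The lid is held level, with its top at z 189 and its lower edge about 23 mm above the rim. The jar is seated, shoulder at z≈98, and its open neck shows at w4 (253,205). I hand the job in.

```bash
python3 -c "
from workcell import order
print(order.close_job())"
```

```text
the job is handed in; nothing more can be done
None
```

I unscrewed the taller jar's lid by 64° and lifted it, and the gripper still holds it level about 23 mm above the rim with the jar seated in its pocket; the job is handed in, but no verdict came back.

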